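Dry-fit three strips in the glue-up square

ROBOT

A 7-joint arm with a two-finger parallel gripper is mounted at the origin on the work surface. World frame = base frame: x ahead of the robot, y to its left, z up, the work surface at z = 0. Lengths are in m, angles in rad, forces in N, time in s.
With the tool pointing down it reaches from about 0.35 to 0.9 m from the base axis. Payload 8.1 kg.
Tool frame: the origin (TCP) lies where the fingers leave the gripper's body, on its centre line; the fingertips stand 66 mm ahead of it and the grasp point (between the pads) lies 47 mm ahead of it (arm.tip_reach is the distance from the TCP to the fingertips, in m); z points along the fingers, y is the direction in which the jaws open and shut (so a half turn about z gives the same grasp; the last joint's range is limited). The gripper opens to 92 mm and grips with 3 to 60 N. Pads are 19 mm wide; open, the fingers measure 130 mm over their backs; the gripper's body (75 mm by 190 mm) begins 47 mm behind the grasp point.
Start: joints at [-1.408, 0.434, 0.025, 1.573, -0.012, 1.134, -0.075], TCP at [0.164, 0.603, 0.292] pointing down, gripper open.
Joint ranges: [-2.62, 2.62], [-0.44, 2.09], [-1.27, 1.32], [0.08, 2.57], [-1.32, 4.46], [0.12, 2], [-2.74, 2.74]. Speed limits (rad/s): [2.22, 2.22, 3.01, 3.01, 3.14, 3.14, 3.14].

INTERFACE

Orientations are given as a rotation vector (axis times angle).
In Python, from cell import arm gives the robot as it stands.
- The arm moves only by the tool carry_out, never from a script. Its argument "plan" is a list of rows, each a list of 5 numbers: the shift along the world's x, y, z in cm, then the turn about the world's z in rad, then the finger opening in cm, from 0 to 9.18. In form: [[tx, ty, tz, spin, fingers], ...]. A call has 1 to 20 rows; each row is the pose to reach, as a shift and turn from the pose measured when the call began; what a row does not reach only later rows make up. A row lasts 1/10 s, in which the tool goes at most 50 mm and 8.59 degrees, less where a joint would pass 70% of its speed; a pose out of reach is approached as far as the arm can. A call with a gripper value outside its range is refused whole. The fingers move at their own pace and stop on an object; "squeeze" is the grip in N (left out, the last holds). Time passes only in rows, so rows that repeat a pose let the fingers close. It gives the time, the measured TCP pose, the force and the opening at its end, in the units of the state.
- arm.observe(): the state, without advancing time (a new reading comes with each control period).
- arm.get_image(name): name is "scene" or "top" or "wrist"; returns (picture, depth): 384x512x3 uint8, red, green, blue; 384x512 float32, m along the optical axis (not along the pixel's ray), 0 where there is no reading.
- arm.get_calibration(name): a dict with "intrinsics" (3x3 intrinsics, pixels), "D" ([k1, k2, p1, p2, k3] as OpenCV has them; the pictures are not rectified), "rvec" (rotation vector, rad) and "tvec" (3), from world to camera coordinates, as OpenCV has them; the wrist camera has in their place "tool_from_camera" (4x4, takes a point from camera to tool coordinates, whose origin is the TCP and whose axes are the flange's). Camera axes: x right, y down, z forward; pixel columns grow to the right and rows downward; lengths in m; the calibration is good to about 2 mm. A picture is of the moment at which its call begins: read the wrist's pose just before it. get_calibration takes no time and is no camera call.
- arm.sign_off(): hands the job in, once; it reports no verdict.
The state is a dict: "clock": time; "joints": joint angles; "dq": joint speeds; "joint_efforts": joint torques, N m; "position": TCP position; "ee_rot": TCP orientation; "force": force on the tool from outside, world axes, zero at the start; "ft_torque": the same for the moment, N m; "width": opening from 0.0 (shut) to 1.0 (fully open).
Only numpy, scipy, OpenCV 4.12 (cv2) and the standard library are available. Lean on these libraries where they do the work, as an engineer would, in place of code of your own. Each camera call takes 0.05 s, during which the arm holds its last target. There are 200 camera calls.

TASK

Dry-fit the three wooden strips for gluing: lay them flat and side by side, in any order, in the corner of the steel square, each with one end butted against the fence and the whole row pushed up to the side stop so that no gaps are left. The strips are of different unmeasured widths, so feel for contact; the square is held only by its own weight, so nudge gently enough that it stays where it is, and leave the tape roll, tape measure, bowl and hammer where they are.

Things in the scene. Friction and masses are not known exactly. Their poses are not given: they have to be found in the camera images.
- square: heavy flat steel glue-up square (L shape, 2 kg, 22 mm high, legs 30 mm wide) that only rests on the bench. Origin: the inside corner, at bench height. The fence is the leg along +y: its inner face is the plane x = 0 from y = 0 to 160 mm. The side stop is the other leg: its inner face is the plane y = 0 from x = 0 to -160 mm. The strips belong in the corner at x < 0, y > 0, lengthwise along x; z up
- fence_end (a point): top inner edge of the fence at its free end (square frame: 0, 160, 22 mm)
- stop_end (a point): top inner edge of the side stop at its free end (square frame: -160, 0, 22 mm)
- strip_a: sawn wooden strip with two small dark dowel marks on top, 130 mm long (x), 24 mm thick (z); the three strips have different widths (y), somewhere between 32 and 54 mm and not measured. Origin: centre of its underside; x along its length, z up
- strip_b: sawn wooden strip with two small dark dowel marks on top, 130 mm long (x), 24 mm thick (z); the three strips have different widths (y), somewhere between 32 and 54 mm and not measured. Origin: centre of its underside; x along its length, z up
- strip_c: sawn wooden strip with two small dark dowel marks on top, 130 mm long (x), 24 mm thick (z); the three strips have different widths (y), somewhere between 32 and 54 mm and not measured. Origin: centre of its underside; x along its length, z up
- tape_roll: bystander: roll of green tape lying flat, 60 mm across, 24 mm high. Origin: on its underside
- tape_measure: bystander: tape measure lying flat, 66 x 58 x 32 mm high. Origin: on its underside
- screw_bowl: bystander: white bowl, 110 mm across, 35 mm high. Origin: on its underside
- hammer: bystander: hammer lying on the bench, handle towards the robot. Origin: on its underside

How it is judged:
By the outcome, as a careful person would: the job done as asked, in the order asked, and still so for the second after the job is handed in, with the robot touching nothing.
It also fails if it takes over 72 s, if anything falls off the work surface, if the arm or the gripper's body presses on something with over 40 N, if the wrist force passes 120 N, or if a joint passes its speed limit or range.

## Working session

There is one attempt and no reset: what is moved stays moved. The work goes in short steps, Python scripts to look and compute and a tool call to move; the robot and the scene stay as the last step left them, time stands still between calls to the robot, and variables do not carry over. Pictures are saved under pics/ and viewed, about 8 in all and at most 12, crops included, and the job is handed in when it is done.

Besides the shell and the picture viewer there is one more tool, called after "Request:" as name([rows], argument=value, ...), one row to a line, values as JSON. carry_out: Moves the arm, as the interface text tells. Its arguments: {"type":"object","properties":{"plan":{"type":"array"},"squeeze":{"type":"number"}},"required":["plan"]}

```bash
mkdir -p pics; ls; cat > h.py <<'E'
import numpy as np, cv2
from cell import arm
def snap(n,fn=None):
    im,d=arm.get_image(n)
    if fn: cv2.imwrite('pics/'+fn+'.png',im[:,:,::-1])
    return im,d
def ray(n,px,z):
    c=arm.get_calibration(n)
    p=cv2.undistortPoints(np.array(px,float).reshape(-1,1,2),c['intrinsics'],np.array(c['D'],float)).reshape(-1,2)
    R=cv2.Rodrigues(np.array(c['rvec'],float))[0];t=np.array(c['tvec'],float).ravel()
    o=-R.T@t; v=np.c_[p,np.ones(len(p))]@R
    return o+v*((z-o[2])/v[:,2])[:,None]
E
python3 - <<'E'
from h import *
im,d=snap('top','top1'); im2,_=snap('scene','scene1')
s=arm.observe(); print({k:np.round(v,3) for k,v in s.items()}, arm.tip_reach)
np.savez('top1.npz',im=im,d=d)
E
```

```text
pics
{'clock': np.float64(0.1), 'joints': array([-1.408,  0.435,  0.025,  1.574, -0.012,  1.134, -0.075]), 'dq': array([ 0.001,  0.   ,  0.001, -0.001, -0.001, -0.001,  0.001]), 'joint_efforts': array([ 3.0000e-03, -6.6913e+01,  9.8800e-01, -3.1515e+01, -6.0000e-02,
        3.7000e-02,  0.0000e+00]), 'position': array([0.164, 0.603, 0.292]), 'ee_rot': array([-4.170e-01, -3.114e+00,  2.000e-03]), 'force': array([ 0.471, -0.493, -0.224]), 'ft_torque': array([-0.022,  0.024,  0.033]), 'width': np.float64(1.0)} 0.0655
```

View pics/top1.png

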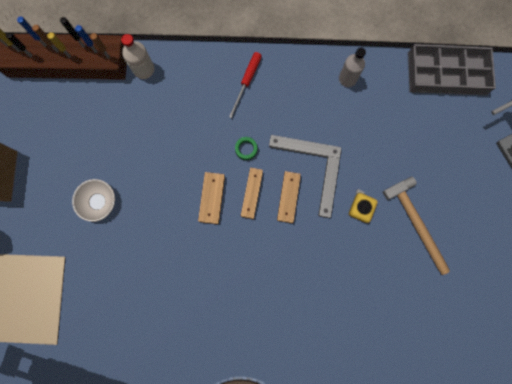

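View pics/scene1.png

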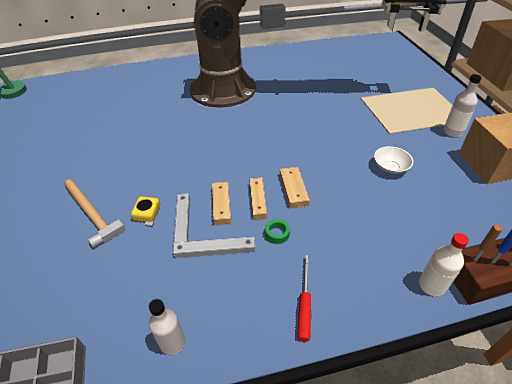

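The top view shows the three strips at about (212,198), (252,193) and (289,197). The square's inside corner is near (330,157), with the fence running left (+y) and the stop running down (−x). The green roll is at (246,149), close to the fence's free end. The scene view agrees. Next I'll measure.

```bash
cat >> h.py <<'E'
def rects(im,n='top'):
    hsv=cv2.cvtColor(im,cv2.COLOR_RGB2HSV)
    m=cv2.inRange(hsv,(8,80,90),(22,255,255)); m=cv2.morphologyEx(m,cv2.MORPH_CLOSE,np.ones((5,5)))
    g=cv2.inRange(hsv,(0,0,100),(180,60,255)); g=cv2.morphologyEx(g,cv2.MORPH_CLOSE,np.ones((5,5)))
    out=[]
    for c in cv2.findContours(m,0,cv2.CHAIN_APPROX_NONE)[0]:
        if 300<cv2.contourArea(c)<3000:
            p=ray(n,c[:,0,:],.024)[:,:2]
            (cx,cy),(w,h),a=cv2.minAreaRect((p*1000).astype(np.float32))
            b=cv2.boxPoints(((cx,cy),(w,h),a)); e=b[1]-b[0] if np.linalg.norm(b[1]-b[0])>np.linalg.norm(b[2]-b[1]) else b[2]-b[1]
            out.append((np.mean(c[:,0],0).round(),round(cx,1),round(cy,1),round(max(w,h),1),round(min(w,h),1),round(np.degrees(np.arctan(e[1]/e[0])),1)))
    return out,g
def square(g,n='top'):
    for c in cv2.findContours(g,0,cv2.CHAIN_APPROX_NONE)[0]:
        x,y,w,h=cv2.boundingRect(c)
        if 300<cv2.contourArea(c) and 255<x<350 and 120<y<160:
            q=cv2.approxPolyDP(c,4,True)[:,0,:]
            return q,(ray(n,q,.022)*1000).round(1)[:,:2]
E
python3 - <<'E'
from h import *
im=np.load('top1.npz')['im']
o,g=rects(im)
for r in o: print(r)
r=square(g)
if r: print(np.c_[r[0],r[1]])
print(ray('top',[[246,149]],.024),ray('top',[[363,207]],.032),ray('top',[[400,186]],.02),ray('top',[[95,202]],.03))
c=arm.get_calibration('top'); print(c['tvec'],c['rvec'],c['intrinsics'][0,0])
E
```

```text
(array([363., 207.]), 559.7, -301.1, 67.0, 59.5, np.float32(-22.8))
(array([423., 233.]), 499.1, -455.6, 231.4, 24.5, np.float32(28.6))
(array([211., 198.]), 573.1, 92.0, 129.7, 52.5, np.float32(-4.6))
(array([289., 197.]), 581.5, -107.7, 129.5, 41.7, np.float32(-7.9))
(array([252., 193.]), 589.1, -11.7, 129.9, 33.4, np.float32(-9.3))
[[ 271.   134.   749.2  -58.4]
 [ 269.   145.   718.8  -53.8]
 [ 327.   156.   693.6 -207.7]
 [ 318.   213.   541.5 -184.6]
 [ 331.   216.   534.7 -218.2]
 [ 341.   147.   719.4 -244.9]]
[[0.70542575 0.00669885 0.024     ]] [[ 0.55917538 -0.2989701   0.032     ]] [[ 0.61928002 -0.40057182  0.02      ]] [[0.55151369 0.39146972 0.03      ]]
[-0.03920216  0.59402066  1.05039332] [ 2.16425764 -2.10059598  0.18594467] 434.98820910705604
```

Request:
carry_out([
  [42, -71, -2, 0.127, 9],
  [42, -71, -2, 0.127, 9],
  [42, -71, -2, 0.127, 9],
  [42, -71, -2, 0.127, 9],
  [42, -71, -2, 0.127, 9],
  [42, -71, -2, 0.127, 9],
  [42, -71, -2, 0.127, 9],
  [42, -71, -2, 0.127, 9],
  [42, -71, -2, 0.127, 9],
  [42, -71, -2, 0.127, 9],
  [42, -71, -2, 0.127, 9],
  [42, -71, -2, 0.127, 9],
  [42, -71, -2, 0.127, 9],
  [42, -71, -2, 0.127, 9],
  [42, -71, -2, 0.127, 9],
  [42, -71, -2, 0.127, 9],
  [42, -71, -2, 0.127, 9],
  [42, -71, -2, 0.127, 9],
  [42, -71, -2, 0.127, 9],
  [42, -71, -2, 0.127, 9],
])

```text
clock: 2.1
position: [0.5837, -0.1059, 0.2712]
ee_rot: [-0.215, -3.133, 0.001]
force: [-0.5, 0.5, 0.8]
width: 0.984
```

```bash
python3 - <<'E'
from h import *
s=arm.observe(); print({k:np.round(s[k],4) for k in('clock','position','ee_rot','force','width','joints')})
im,d=snap('wrist','w1'); np.savez('w1.npz',im=im,d=d,p=s['position'],r=s['ee_rot'])
print(arm.get_calibration('wrist'))
E
```

```text
{'clock': np.float64(2.1), 'position': array([ 0.5837, -0.1059,  0.2712]), 'ee_rot': array([-2.1550e-01, -3.1333e+00,  9.0000e-04]), 'force': array([-0.4561,  0.5256,  0.8153]), 'width': np.float64(0.9837), 'joints': array([-0.1898,  0.4125,  0.392 ,  1.7047, -0.1757,  1.0602,  1.6924])}
{'intrinsics': array([[340.60443408,   0.        , 253.56529438],
       [  0.        , 340.60443408, 188.05807971],
       [  0.        ,   0.        ,   1.        ]]), 'D': array([0.03332026, 0.        , 0.        , 0.        , 0.        ]), 'tool_from_camera': array([[-1.33687778e-03, -9.62162844e-01, -2.72471787e-01,
         7.35387584e-02],
       [ 9.99998500e-01, -1.58633695e-03,  6.95259890e-04,
        -3.80587327e-04],
       [-1.10118530e-03, -2.72470449e-01,  9.62163521e-01,
        -9.27425100e-02],
       [ 0.00000000e+00,  0.00000000e+00,  0.00000000e+00,
         1.00000000e+00]])}
```

View pics/w1.png

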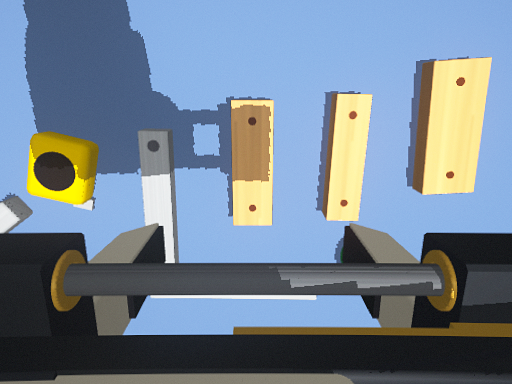

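Wrist view: c is under the gripper at (252,162), b is at (347,157), a at (452,125), and the stop leg is at (158,200). The fence is hidden behind the fingers.

```bash
cat >> h.py <<'E'
def wcloud(s,d):
    c=arm.get_calibration('wrist'); T=c['tool_from_camera']
    h,w=d.shape; u,v=np.meshgrid(np.arange(w),np.arange(h))
    p=cv2.undistortPoints(np.stack([u,v],-1).reshape(-1,1,2).astype(float),c['intrinsics'],c['D']).reshape(h,w,2)
    P=np.dstack([p,np.ones((h,w))])
    R=cv2.Rodrigues(np.array(s['ee_rot'],float))[0]
    def tow(Q): return (Q@T[:3,:3].T+T[:3,3])@R.T+s['position']
    W=tow(P*d[...,None])
    o=tow(np.zeros(3)); V=P@T[:3,:3].T@R.T
    def plane(px,z): 
        v=V[px[:,1],px[:,0]]; return o+v*((z-o[2])/v[:,2])[:,None]
    return W,plane
def wlook(s,im,d,crop=230):
    W,plane=wcloud(s,d); z=W[...,2]; hsv=cv2.cvtColor(im,cv2.COLOR_RGB2HSV)
    near=(d>0.12); near[crop:]=0
    for nm,lo,hi,zt,mn in(('wood',(5,60,40),(24,255,255),.024,1500),('steel',(0,0,30),(180,70,255),.022,800)):
        m=cv2.inRange(hsv,lo,hi)&((near&(z>zt-.008)&(z<zt+.008))*255).astype(np.uint8)
        m=cv2.morphologyEx(m,cv2.MORPH_CLOSE,np.ones((5,5)))
        for c in cv2.findContours(m,0,cv2.CHAIN_APPROX_NONE)[0]:
            if cv2.contourArea(c)<mn: continue
            P=plane(c[:,0],zt)[:,:2]*1000
            (cx,cy),(w,h),a=cv2.minAreaRect(P.astype(np.float32)); b=cv2.boxPoints(((cx,cy),(w,h),a))
            e=max((b[1]-b[0],b[2]-b[1]),key=np.linalg.norm)
            q=cv2.approxPolyDP(c,4,True)[:,0]
            print(nm,'px',np.mean(c[:,0],0).round(),'c',np.round([cx,cy],1),'L,W',np.round([max(w,h),min(w,h)],1),'yaw',round(float(np.degrees(np.arctan2(e[1],e[0])+np.pi/2)%180-90),1),'zmed',round(float(np.median(z[m>0])),4))
            if nm=='steel': print(np.c_[q,plane(q,zt)[:,:2]*1000].round(1).tolist())
E
python3 - <<'E'
from h import *
f=np.load('w1.npz'); s=dict(position=f['p'],ee_rot=f['r'])
wlook(s,f['im'],f['d'])
E
```

```text
wood px [252. 166.] c [ 581.8 -107.5] L,W [128.3  41.6] yaw -7.8 zmed 0.0243
wood px [467. 130.] c [574.9 104.5] L,W [129.8  29.9] yaw -4.5 zmed 0.0243
steel px [157. 179.] c [ 585.3 -207.4] L,W [106.3  31.6] yaw -9.0 zmed 0.0222
[[139.0, 130.0, 531.6, -213.5], [145.0, 225.0, 631.1, -230.3], [174.0, 229.0, 640.0, -200.5], [169.0, 130.0, 535.6, -184.2]]
```

Request:
carry_out([
  [-0.2, -0.15, -5, 0, 7],
  [-0.2, -0.15, -10, 0, 7],
  [-0.2, -0.15, -15, 0, 7],
  [-0.2, -0.15, -18, 0, 7],
  [-0.2, -0.15, -20, 0, 7],
  [-0.2, -0.15, -20, 0, 7],
  [-0.2, -0.15, -20, 0, 3.5],
  [-0.2, -0.15, -20, 0, 3.5],
  [-0.2, -0.15, -20, 0, 3.5],
  [-0.2, -0.15, -20, 0, 3.5],
  [-0.2, -0.15, -20, 0, 3.5],
  [-0.2, -0.15, -20, 0, 3.5],
  [-0.2, -0.15, -20, 0, 3.5],
  [-0.2, -0.15, -19, 0, 3.5],
  [-0.2, -0.15, -19, 0, 3.5],
], squeeze=15)

```text
clock: 3.65
position: [0.5824, -0.1074, 0.0828]
ee_rot: [0.215, 3.133, -0.001]
force: [0.8, -0.9, -1.2]
width: 0.457
```

Request:
carry_out([
  [2.5, -2.1, 0, -0.02, 3.5],
  [5.15, -4.33, 0, -0.02, 3.5],
  [5.15, -4.33, 0, -0.02, 3.5],
  [5.15, -4.33, -0.6, -0.02, 3.5],
  [5.15, -4.33, -0.95, -0.02, 3.5],
  [5.15, -4.33, -0.95, -0.02, 3.5],
  [5.15, -4.33, -0.95, -0.02, 4.7],
  [5.15, -4.33, -0.95, -0.02, 4.7],
  [5.15, -4.33, -0.95, -0.02, 4.7],
  [5.15, -4.33, 1.5, -0.02, 4.7],
  [5.15, -4.33, 4, -0.02, 4.7],
])

```text
clock: 4.75
position: [0.6332, -0.1505, 0.1227]
ee_rot: [-0.246, -3.131, 0.001]
force: [0.8, -0.6, 0.2]
width: 0.512
```

Request:
carry_out([
  [0.75, 4.74, 0, 0, 0],
  [0.75, 4.74, 0, 0, 0],
  [0.75, 4.74, -3, 0, 0],
  [0.75, 4.74, -5.1, 0, 0],
  [0.75, 4.74, -5.1, 0, 0],
  [0.66, 4.2, -5.1, 0, 0],
  [0.58, 3.7, -5.1, 0, 0],
  [0.5, 3.2, -5.1, 0, 0],
  [0.43, 2.7, -5.1, 0, 0],
  [0.35, 2.2, -5.1, 0, 0],
  [0.29, 1.85, -5.1, 0, 0],
  [0.25, 1.58, -5.1, 0, 0],
  [0.25, 1.58, -5.1, 0, 0],
])

```text
clock: 6.05
position: [0.6357, -0.1353, 0.0718]
ee_rot: [-0.247, -3.131, 0.001]
force: [0.5, -0.6, 0.9]
width: 0.005
```

```bash
python3 - <<'E'
from h import *
s=arm.observe(); print({k:np.round(s[k],4) for k in('clock','position','force','width')})
im,d=snap('wrist','w2'); wlook(s,im,d,384)
E
```

```text
{'clock': np.float64(6.05), 'position': array([ 0.6357, -0.1353,  0.0718]), 'force': array([ 0.4562, -0.5944,  0.8604]), 'width': np.float64(0.0052)}
wood px [162. 174.] c [ 595.6 -167.4] L,W [64.4 42.7] yaw -9.1 zmed 0.0239
wood px [492. 131.] c [599.7 -32.3] L,W [102.3   7.3] yaw -9.0 zmed 0.0239
steel px [ 88. 311.] c [ 651.1 -218.1] L,W [31.5 17.7] yaw 81.3 zmed 0.0223
[[118.0, 295.0, 644.6, -202.1], [53.0, 296.0, 640.0, -231.9], [58.0, 328.0, 657.3, -234.9], [123.0, 326.0, 661.6, -204.1]]
steel px [189. 135.] c [ 577.8 -155.4] L,W [23.8 21.5] yaw -9.0 zmed 0.0223
[[157.0, 112.0, 564.8, -164.2], [164.0, 140.0, 576.4, -164.0], [173.0, 139.0, 576.6, -160.2], [211.0, 167.0, 590.8, -146.9], [209.0, 112.0, 568.1, -143.3]]
steel px [500. 184.] c [616.5 -31.2] L,W [77.1 18.6] yaw 1.9 zmed 0.0223
[[511.0, 86.0, 577.7, -23.9], [477.0, 256.0, 650.5, -35.4], [468.0, 255.0, 649.4, -39.4], [473.0, 260.0, 652.3, -37.2], [511.0, 260.0, 654.8, -20.6]]
steel px [ 71. 159.] c [ 580.4 -205.3] L,W [91.9 35.3] yaw -8.9 zmed 0.0223
[[6.0, 47.0, 532.7, -214.9], [46.0, 263.0, 623.0, -229.8], [118.0, 262.0, 627.9, -197.6], [123.0, 255.0, 624.8, -194.5], [117.0, 254.0, 623.9, -197.0], [122.0, 246.0, 620.4, -193.8], [116.0, 239.0, 616.6, -195.5], [121.0, 237.0, 616.0, -193.1], [115.0, 235.0, 614.7, -195.5], [120.0, 229.0, 612.2, -192.5], [113.0, 223.0, 608.9, -194.8], [118.0, 211.0, 603.8, -191.1], [111.0, 204.0, 600.1, -193.3], [111.0, 195.0, 596.2, -192.2], [116.0, 194.0, 596.1, -189.9], [110.0, 193.0, 595.2, -192.3], [110.0, 186.0, 592.1, -191.5], [115.0, 185.0, 592.1, -189.3], [109.0, 184.0, 591.2, -191.7], [114.0, 176.0, 588.1, -188.6], [107.0, 172.0, 585.9, -191.1], [93.0, 51.0, 538.7, -183.0]]
```

View pics/w2.png

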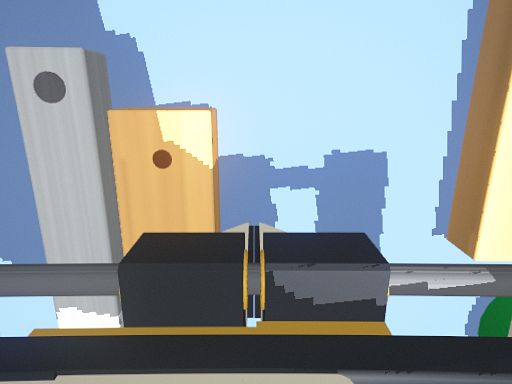

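The w2 view shows c parallel to the stop (its outer edge is at pixel 217, the stop's edge at about 108), with roughly a 3 mm gap left. I'll close the gap slowly.

Request:
carry_out([
  [-0.01, -0.05, 0, 0, 0],
  [-0.016, -0.1, 0, 0, 0],
  [-0.024, -0.15, 0, 0, 0],
  [-0.03, -0.2, 0, 0, 0],
  [-0.035, -0.22, 0, 0, 0],
  [-0.035, -0.22, 0, 0, 0],
])

```text
clock: 6.7
position: [0.635, -0.1376, 0.0715]
ee_rot: [-0.247, -3.131, 0.002]
force: [0.5, 0.7, 0.1]
width: 0.006
```

Request:
carry_out([
  [-0.01, -0.05, 0, 0, 0],
  [-0.013, -0.08, 0, 0, 0],
  [-0.013, -0.08, 0, 0, 0],
])

```text
clock: 7.0
position: [0.6348, -0.1386, 0.0715]
ee_rot: [-0.247, -3.131, 0.002]
force: [1.0, 1.1, -0.3]
width: 0.003
```

Request:
carry_out([
  [-0.01, -0.05, 0, 0, 0],
  [-0.01, -0.05, 0, 0, 0],
  [-0.01, -0.05, 0, 0, 0],
])

```text
clock: 7.3
position: [0.6347, -0.1392, 0.0715]
ee_rot: [-0.248, -3.131, 0.002]
force: [0.7, 1.2, -0.2]
width: 0.006
```

```bash
python3 - <<'E'
from h import *
s=arm.observe(); print({k:np.round(s[k],4) for k in('clock','position','force','ft_torque')})
E
```

```text
{'clock': np.float64(7.3), 'position': array([ 0.6347, -0.1392,  0.0715]), 'force': array([ 0.7123,  1.2064, -0.1602]), 'ft_torque': array([ 0.1041, -0.0343,  0.0432])}
```

Request:
carry_out([
  [-0.01, -0.05, 0, 0, 0],
  [-0.01, -0.05, 0, 0, 0],
  [-0.01, -0.05, 0, 0, 0],
])

```text
clock: 7.6
position: [0.6346, -0.1398, 0.0715]
ee_rot: [-0.248, -3.131, 0.002]
force: [-0.2, 1.1, -0.1]
width: 0.005
```

Request:
carry_out([
  [-0.01, -0.05, 0, 0, 0],
  [-0.01, -0.05, 0, 0, 0],
  [-0.01, -0.05, 0, 0, 0],
])

```text
clock: 7.9
position: [0.6345, -0.1403, 0.0715]
ee_rot: [-0.248, -3.131, 0.003]
force: [0.5, 1.3, -0.3]
width: 0.004
```

Request:
carry_out([
  [-0.01, -0.05, 0, 0, 0],
  [-0.01, -0.05, 0, 0, 0],
  [-0.01, -0.05, 0, 0, 0],
])

```text
clock: 8.2
position: [0.6344, -0.1409, 0.0715]
ee_rot: [-0.248, -3.131, 0.003]
force: [0.3, 1.7, 0.6]
width: 0.006
```

```bash
cat >> h.py <<'E'
C=np.array([693.6,-208.7]); yaw=np.radians(-9.0)
EX=np.array([np.cos(yaw),np.sin(yaw)]); EY=np.array([-np.sin(yaw),np.cos(yaw)])
def sq(P): r=np.asarray(P)[...,:2]*1000-C; return np.stack([r@EX,r@EY],-1)
def prof(s,im,d,x0,x1,y0=-10,y1=160,zmin=.015):
    "height + hue profile along square y, averaged over band xs in [x0,x1]"
    W,_=wcloud(s,d); q=sq(W); hsv=cv2.cvtColor(im,cv2.COLOR_RGB2HSV).astype(int)
    ok=(d>.1)&(q[...,0]>x0)&(q[...,0]<x1)
    for y in np.arange(y0,y1,1):
        k=ok&(abs(q[...,1]-y)<.5)
        if k.sum()>3: print(y,k.sum(),np.round(np.median(W[k][:,2])*1000,1),hsv[k].mean(0).round())
E
python3 - <<'E'
from h import *
s=arm.observe(); print(s['force'].round(2),sq(s['position']))
im,d=snap('wrist','w3'); prof(s,im,d,-120,-100,-6,6); prof(s,im,d,-120,-100,36,48)
E
```

```text
[0.31 1.73 0.57] [-69.0832369   57.70372596]
-6 105 22.2 [100.   6. 189.]
-5 115 22.0 [ 96.   5. 188.]
-4 108 22.1 [ 93.   4. 183.]
-3 121 21.9 [ 91.   8. 167.]
-2 27 22.9 [ 47.  55. 174.]
-1 92 24.0 [ 17. 120. 212.]
0 99 24.3 [ 18. 127. 226.]
1 115 24.2 [ 18. 127. 225.]
2 113 24.1 [ 18. 128. 221.]
3 113 24.1 [ 18. 128. 221.]
4 117 24.2 [ 18. 128. 224.]
5 107 24.2 [ 18. 128. 227.]
36 109 24.2 [ 22.  95. 242.]
37 109 24.2 [ 22.  99. 241.]
38 111 24.3 [ 23.  88. 242.]
39 111 24.0 [ 23.  89. 241.]
40 360 15.1 [ 27. 112. 195.]
41 78 0.3 [108.  70. 209.]
42 80 0.3 [108.  69. 209.]
43 84 0.3 [108.  71. 208.]
44 85 0.4 [108.  72. 208.]
45 81 0.3 [108.  74. 207.]
46 84 0.3 [106.  70. 216.]
47 84 0.3 [106.  73. 214.]
```

```bash
python3 - <<'E'
from h import *
f=np.load('w1.npz'); s1=dict(position=f['p'],ee_rot=f['r'])
print('w1');prof(s1,f['im'],f['d'],-120,-100,-34,-27);prof(s1,f['im'],f['d'],-120,-100,-4,3)
s=arm.observe(); im,d=snap('wrist'); print('now');prof(s,im,d,-120,-100,-36,-27)
im,d=snap('top','top2'); o,g=rects(im)
for r in o: print(r)
r=square(g)
if r: print(np.c_[r[0],r[1]].tolist())
E
```

```text
w1
-31 15 22.1 [ 90.  22. 202.]
-30 19 22.6 [ 91.   4. 197.]
-29 19 21.8 [104.   7. 190.]
-28 25 21.9 [101.   5. 206.]
-4 17 22.4 [ 96.   6. 214.]
-3 21 21.9 [102.  14. 202.]
-2 105 12.2 [106.  29. 132.]
-1 17 0.1 [107. 101. 216.]
0 15 0.6 [107.  99. 216.]
1 18 0.2 [107.  99. 219.]
2 13 0.0 [107.  98. 214.]
now
-32 45 21.5 [105.  28. 178.]
-31 96 22.0 [100.  10. 184.]
-30 114 22.1 [102.  10. 186.]
-29 111 22.2 [103.   9. 184.]
-28 105 22.1 [105.   8. 185.]
(array([363., 208.]), 559.2, -301.4, 67.9, 58.4, np.float32(-22.4))
(array([423., 233.]), 498.9, -455.4, 231.4, 24.2, np.float32(28.7))
(array([211., 198.]), 573.2, 92.0, 129.9, 52.4, np.float32(-5.0))
(array([251., 192.]), 589.1, -12.1, 129.8, 34.1, np.float32(-9.3))
(array([32., 56.]), 973.2, 601.0, 215.4, 94.1, np.float32(-89.1))
(array([79., 51.]), 969.5, 481.3, 224.1, 49.0, np.float32(59.4))
```

The w1 and current profiles both put the stop edge at ys −2, so the square hasn't moved. Strip c touches the stop, and I've corrected the frame by −1.8 mm. Next I'll butt c's end against the fence.

Request:
carry_out([
  [0.15, 0.9, 0, 0, 0],
  [-4, 1.5, 0, 0, 0],
  [-8.07, 2.09, 0, 0, 0],
  [-8.07, 2.09, 0, 0, 0],
  [-8.75, -2.21, 0, 0, 0],
  [-8.75, -2.21, 0, 0, 0],
  [-8.75, -2.21, 0, 0, 0],
  [-8.25, -2.29, 0, 0, 0],
  [-7.9, -2.34, 0, 0, 0],
  [-7.66, -2.38, 0, 0, 0],
  [-7.66, -2.38, 0, 0, 0],
])

```text
clock: 9.45
position: [0.5585, -0.164, 0.0714]
ee_rot: [-0.246, -3.131, 0.002]
force: [0.2, -0.5, 0.3]
width: 0.006
```

Request:
carry_out([
  [0.05, -0.008, 0, 0, 0],
  [0.1, -0.016, 0, 0, 0],
  [0.1, -0.016, 0, 0, 0],
])

```text
clock: 9.75
position: [0.5594, -0.1641, 0.0713]
ee_rot: [-0.246, -3.131, 0.002]
force: [-0.2, -0.1, -0.2]
width: 0.006
```

Request:
carry_out([
  [0.05, -0.008, 0, 0, 0],
  [0.06, -0.01, 0, 0, 0],
  [0.06, -0.01, 0, 0, 0],
])

```text
clock: 10.05
position: [0.5595, -0.1642, 0.0713]
ee_rot: [-0.246, -3.13, 0.002]
force: [-4.0, 1.2, 2.6]
width: 0.008
```

Request:
carry_out([
  [-0.6, 0.1, 0, 0, 0],
  [-0.6, 0.1, 4, 0, 2],
  [0.5, 5, 5, 0, 7],
  [1.7, 10, 5, 0, 7],
  [2.95, 15.2, 5, 0, 7],
  [2.95, 15.2, 4, 0, 7],
  [2.95, 15.2, 0.1, 0, 7],
  [2.95, 15.2, 0.1, 0, 7],
  [2.95, 15.2, 0.1, 0, 2.5],
  [2.95, 15.2, 0.1, 0, 2.5],
  [2.95, 15.2, 0.1, 0, 2.5],
  [2.95, 15.2, 0.1, 0, 2.5],
  [2.95, 15.2, 0.1, 0, 2.5],
  [2.95, 15.2, 0.1, 0, 2.5],
  [2.95, 15.2, 0.1, 0, 2.5],
  [2.95, 15.2, 1.1, 0, 2.5],
  [2.95, 15.2, 1.1, 0, 2.5],
], squeeze=15)

```text
clock: 11.75
position: [0.5897, -0.0123, 0.0837]
ee_rot: [0.247, 3.132, -0.002]
force: [-0.2, 0.2, -0.8]
width: 0.367
```

Request:
carry_out([
  [2.5, -5, 0, 0, 2.5],
  [4.97, -10.36, 0, 0, 2.5],
  [4.97, -10.36, 0, 0, 2.5],
  [4.97, -10.36, 0, 0, 2.5],
  [4.97, -10.36, -0.7, 0, 2.5],
  [4.97, -10.36, -1.05, 0, 2.5],
  [4.97, -10.36, -1.05, 0, 2.5],
  [4.97, -10.36, -1.05, 0, 4.2],
  [4.97, -10.36, -1.05, 0, 4.2],
  [4.97, -10.36, -1.05, 0, 4.2],
  [4.97, -10.36, 1.5, 0, 4.2],
  [4.97, -10.36, 4, 0, 4.2],
])

```text
clock: 12.95
position: [0.6388, -0.1156, 0.1236]
ee_rot: [-0.246, -3.13, 0.002]
force: [0.6, -0.8, 0.2]
width: 0.457
```

Request:
carry_out([
  [0.69, 4.35, 0, 0, 0],
  [0.69, 4.35, 0, 0, 0],
  [0.69, 4.35, -3, 0, 0],
  [0.69, 4.35, -5.1, 0, 0],
  [0.69, 4.35, -5.1, 0, 0],
  [0.61, 3.85, -5.1, 0, 0],
  [0.53, 3.35, -5.1, 0, 0],
  [0.45, 2.85, -5.1, 0, 0],
  [0.37, 2.35, -5.1, 0, 0],
  [0.29, 1.85, -5.1, 0, 0],
  [0.24, 1.5, -5.1, 0, 0],
  [0.2, 1.25, -5.1, 0, 0],
  [0.2, 1.25, -5.1, 0, 0],
])

```text
clock: 14.25
position: [0.6407, -0.1037, 0.0727]
ee_rot: [-0.247, -3.13, 0.002]
force: [0.3, -0.5, 0.4]
width: 0.006
```

```bash
sed -i 's/693.6,-208.7/693.3,-210.5/' h.py; python3 - <<'E'
from h import *
s=arm.observe(); print(s['clock'],s['force'].round(2),sq(s['position']),s['position'])
im,d=snap('wrist','w4'); prof(s,im,d,-120,-100,-3,3); prof(s,im,d,-120,-100,38,50); prof(s,im,d,-120,-100,74,84)
E
```

```text
14.25 [ 0.27 -0.46  0.42] [-68.60893068  97.25110007] [ 0.64074918 -0.10371342  0.07265083]
-3 108 22.1 [ 97.   5. 182.]
-2 136 22.1 [ 92.   7. 176.]
-1 73 22.1 [ 61.  21. 173.]
0 23 23.1 [ 23.  86. 192.]
1 63 23.8 [ 18. 124. 215.]
2 125 24.0 [ 18. 129. 223.]
38 108 24.1 [ 19. 127. 232.]
39 116 24.1 [ 18. 128. 231.]
40 108 24.0 [ 18. 129. 229.]
41 133 23.9 [ 18. 132. 217.]
42 444 19.2 [ 17. 135. 164.]
43 32 18.7 [ 17. 136. 163.]
46 42 23.4 [ 18. 131. 221.]
47 95 24.1 [ 19. 128. 234.]
48 114 24.1 [ 19. 127. 235.]
49 106 24.1 [ 19. 126. 234.]
74 106 24.3 [ 22. 104. 240.]
75 114 24.3 [ 22.  99. 241.]
76 109 24.1 [ 22. 100. 242.]
77 105 24.2 [ 24.  83. 245.]
78 107 24.4 [ 24.  84. 244.]
79 142 23.9 [ 23. 100. 230.]
80 312 10.2 [ 41. 107. 193.]
81 87 0.3 [107.  65. 214.]
82 79 0.3 [107.  67. 214.]
83 83 0.3 [107.  69. 212.]
```

View pics/w4.png

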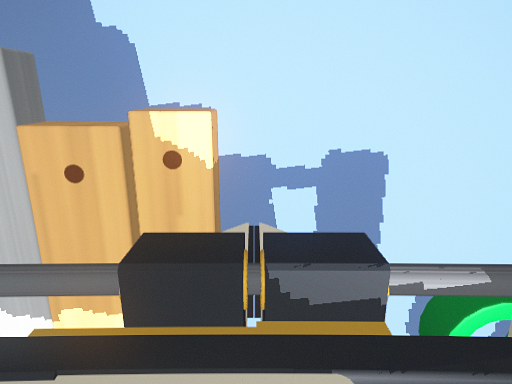

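The w4 view shows c against the stop and b (its outer edge at pixel 217) about 3.5 mm short of c.

Request:
carry_out([
  [-0.01, -0.06, 0, 0, 0],
  [-0.02, -0.12, 0, 0, 0],
  [-0.03, -0.18, 0, 0, 0],
  [-0.04, -0.24, 0, 0, 0],
  [-0.046, -0.29, 0, 0, 0],
  [-0.046, -0.29, 0, 0, 0],
])

```text
clock: 14.9
position: [0.6402, -0.1065, 0.0725]
ee_rot: [-0.247, -3.13, 0.002]
force: [-0.6, 0.4, 0.9]
width: 0.003
```

Request:
carry_out([
  [-0.01, -0.06, 0, 0, 0],
  [-0.013, -0.08, 0, 0, 0],
  [-0.013, -0.08, 0, 0, 0],
])

```text
clock: 15.2
position: [0.64, -0.1073, 0.0724]
ee_rot: [-0.247, -3.129, 0.002]
force: [0.2, 0.9, -0.7]
width: 0.002
```

Request:
carry_out([
  [-0.008, -0.05, 0, 0, 0],
  [-0.008, -0.05, 0, 0, 0],
  [-0.008, -0.05, 0, 0, 0],
])

```text
clock: 15.5
position: [0.6399, -0.1076, 0.0725]
ee_rot: [-0.247, -3.13, 0.002]
force: [-0.1, -0.6, -0.2]
width: 0.005
```

Request:
carry_out([
  [-0.008, -0.05, 0, 0, 0],
  [-0.013, -0.08, 0, 0, 0],
  [-0.013, -0.08, 0, 0, 0],
])

```text
clock: 15.8
position: [0.6397, -0.1079, 0.0724]
ee_rot: [-0.246, -3.129, 0.001]
force: [-0.8, 4.4, 0.2]
width: 0.007
```

```bash
python3 - <<'E'
from h import *
s=arm.observe(); print(s['clock'],s['force'].round(2),sq(s['position']),s['position'])
im,d=snap('wrist'); prof(s,im,d,-120,-100,-3,2); prof(s,im,d,-120,-100,40,46); prof(s,im,d,-120,-100,74,80)
E
```

```text
15.8 [-0.76  4.39  0.17] [-68.99487609  92.92593347] [ 0.63969138 -0.10792496  0.0723886 ]
-3 103 22.0 [ 95.   5. 182.]
-2 115 22.1 [ 90.   9. 179.]
-1 29 22.7 [ 58.  37. 180.]
0 60 23.5 [ 17. 119. 210.]
1 98 23.9 [ 18. 128. 221.]
40 123 24.1 [ 18. 130. 227.]
41 136 23.7 [ 17. 134. 200.]
42 81 23.7 [ 18. 132. 215.]
43 104 24.2 [ 19. 127. 235.]
44 108 24.1 [ 19. 127. 235.]
45 109 24.2 [ 19. 127. 234.]
74 114 24.3 [ 24.  84. 244.]
75 356 17.4 [ 24. 112. 200.]
76 89 0.4 [ 98.  75. 205.]
77 82 0.3 [108.  68. 206.]
78 79 0.1 [108.  68. 209.]
79 79 0.3 [107.  68. 213.]
```

Request:
carry_out([
  [0.15, 0.9, 0, 0, 0],
  [-4, 1.5, 0, 0, 0],
  [-8.07, 2.09, 0, 0, 0],
  [-8.07, 2.09, 0, 0, 0],
  [-8.68, -1.76, 0, 0, 0],
  [-8.68, -1.76, 0, 0, 0],
  [-8.68, -1.76, 0, 0, 0],
  [-8.2, -1.84, 0, 0, 0],
  [-7.85, -1.89, 0, 0, 0],
  [-7.59, -1.93, 0, 0, 0],
  [-7.59, -1.93, 0, 0, 0],
])

```text
clock: 16.95
position: [0.5645, -0.1267, 0.0723]
ee_rot: [-0.245, -3.13, 0.001]
force: [0.5, -0.3, -0.3]
width: 0.007
```

Request:
carry_out([
  [0.05, -0.008, 0, 0, 0],
  [0.08, -0.013, 0, 0, 0],
  [0.08, -0.013, 0, 0, 0],
])

```text
clock: 17.25
position: [0.5653, -0.1268, 0.0723]
ee_rot: [-0.244, -3.13, 0.001]
force: [-1.7, -0.5, -0.5]
width: 0.006
```

Request:
carry_out([
  [0.05, -0.008, 0, 0, 0],
  [0.05, -0.008, 0, 0, 0],
  [0.05, -0.008, 0, 0, 0],
])

```text
clock: 17.55
position: [0.5654, -0.1268, 0.0722]
ee_rot: [-0.244, -3.129, 0.001]
force: [-3.3, 0.2, 1.7]
width: 0.004
```

Request:
carry_out([
  [-0.6, 0.1, 0, 0, 0],
  [-0.6, 0.1, 4, 0, 2],
  [0, 4, 5, 0.075, 8],
  [0.77, 9, 5, 0.075, 8.5],
  [0.77, 14, 5, 0.075, 8.5],
  [0.77, 19, 5, 0.075, 8.5],
  [0.77, 21.9, 5, 0.075, 8.5],
  [0.77, 21.9, 5, 0.075, 8.5],
  [0.77, 21.9, 3, 0.075, 8.5],
  [0.77, 21.9, 0, 0.075, 8.5],
  [0.77, 21.9, 0, 0.075, 8.5],
  [0.77, 21.9, 0, 0.075, 4.5],
  [0.77, 21.9, 0, 0.075, 4.5],
  [0.77, 21.9, 0, 0.075, 4.5],
  [0.77, 21.9, 0, 0.075, 4.5],
  [0.77, 21.9, 0, 0.075, 4.5],
  [0.77, 21.9, 0, 0.075, 4.5],
  [0.77, 21.9, 1, 0.075, 4.5],
  [0.77, 21.9, 1, 0.075, 4.5],
], squeeze=15)

```text
clock: 19.45
position: [0.5738, 0.0922, 0.0836]
ee_rot: [-0.127, -3.138, 0.0]
force: [-0.5, -0.7, -1.6]
width: 0.564
```

Request:
carry_out([
  [1, -5, 0.5, -0.076, 4.5],
  [1.5, -10, 0.5, -0.076, 4.5],
  [2, -15, 0.5, -0.076, 4.5],
  [3, -16.6, 0.5, -0.076, 4.5],
  [7.2, -16.6, 0.5, -0.076, 4.5],
  [7.23, -16.6, 0, -0.076, 4.5],
  [7.23, -16.6, 0, -0.076, 4.5],
  [7.23, -16.6, -0.7, -0.076, 4.5],
  [7.23, -16.6, -1.05, -0.076, 4.5],
  [7.23, -16.6, -1.05, -0.076, 4.5],
  [7.23, -16.6, -1.05, -0.076, 6],
  [7.23, -16.6, -1.05, -0.076, 6],
  [7.23, -16.6, -1.05, -0.076, 6],
  [7.23, -16.6, 1.5, -0.076, 6],
  [7.23, -16.6, 4, -0.076, 6],
])

```text
clock: 20.95
position: [0.6454, -0.0737, 0.1235]
ee_rot: [-0.246, -3.129, 0.0]
force: [1.0, 0.4, 0.4]
width: 0.656
```

```bash
python3 - <<'E'
from h import *
s=arm.observe(); print(s['clock'],s['force'].round(2),sq(s['position']),s['position'],s['ee_rot'])
im,d=snap('wrist','w5'); wlook(s,im,d,230); prof(s,im,d,-120,-100,70,80);prof(s,im,d,-120,-100,98,106);prof(s,im,d,-120,-100,148,158)
E
```

```text
20.95 [1.04 0.4  0.42] [-68.67040288 127.59559628] [ 0.64543539 -0.0737329   0.12347591] [-2.46204745e-01 -3.12869690e+00  4.21632775e-04]
wood px [252. 188.] c [624.4 -70.1] L,W [55.8 51.7] yaw -9.4 zmed 0.0242
wood px [ 99. 172.] c [ 604.8 -156.7] L,W [79.4 66.6] yaw 80.7 zmed 0.0242
steel px [260. 128.] c [594.1 -61.7] L,W [45.4 25.6] yaw 83.3 zmed 0.0227
[[301.0, 107.0, 584.8, -37.7], [221.0, 109.0, 578.9, -81.7], [222.0, 150.0, 601.5, -85.4], [247.0, 152.0, 604.9, -71.4], [252.0, 135.0, 595.8, -67.0], [263.0, 143.0, 601.2, -61.5], [269.0, 136.0, 597.8, -57.6], [288.0, 144.0, 604.1, -47.5], [299.0, 142.0, 603.9, -41.2]]
steel px [ 16. 147.] c [ 585.1 -198. ] L,W [99.4 23. ] yaw -19.9 zmed 0.0227
[[0.0, 60.0, 536.7, -191.7], [0.0, 229.0, 627.9, -225.8], [40.0, 229.0, 631.8, -202.7], [22.0, 118.0, 567.0, -190.9], [33.0, 116.0, 566.8, -184.7], [25.0, 63.0, 539.9, -179.5]]
70 61 24.1 [ 17. 131. 212.]
71 55 24.0 [ 17. 130. 212.]
72 63 24.2 [ 17. 130. 213.]
73 65 23.9 [ 17. 129. 214.]
74 65 24.2 [ 17. 129. 213.]
75 59 24.0 [ 17. 129. 207.]
76 67 24.1 [ 17. 129. 176.]
77 370 12.9 [ 36. 109. 139.]
78 54 0.2 [108.  95. 159.]
79 50 0.2 [110.  94. 160.]
98 48 0.3 [113.  81. 161.]
99 31 0.5 [ 70.  74. 174.]
102 21 23.2 [ 18. 129. 215.]
103 62 24.1 [ 24. 101. 239.]
104 55 24.4 [ 24.  94. 241.]
105 60 24.5 [ 23. 103. 234.]
148 66 24.4 [ 21. 112. 226.]
149 56 24.3 [ 21. 113. 223.]
150 61 24.1 [ 20. 112. 225.]
151 63 24.4 [ 21. 109. 226.]
152 63 24.4 [ 21. 111. 225.]
153 59 24.2 [ 21. 112. 225.]
154 19 23.6 [ 19. 120. 211.]
157 17 0.5 [ 18.  96. 223.]
```

View pics/w5.png

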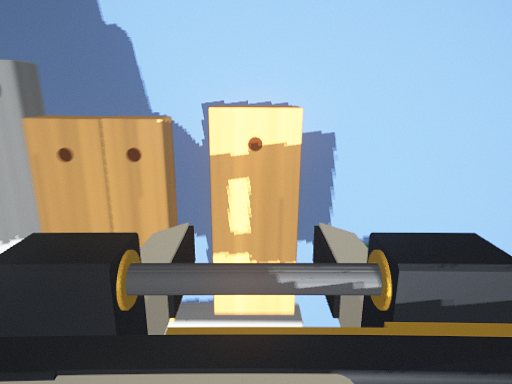

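The w5 view shows b and c flush together with their ends level. Strip a is placed at (255,200), parallel to them, with a 25.5 mm gap to close.

Request:
carry_out([
  [0.2, 5.08, 0, 0, 0],
  [0.2, 5.08, 0, 0, 0],
  [0.2, 5.08, 0, 0, 0],
  [0.2, 5.08, -3, 0, 0],
  [0.2, 5.08, -5.1, 0, 0],
  [0.2, 5.08, -5.1, 0, 0],
  [0.12, 4.6, -5.1, 0, 0],
  [0.05, 4.1, -5.1, 0, 0],
  [-0.02, 3.6, -5.1, 0, 0],
  [-0.1, 3.1, -5.1, 0, 0],
  [-0.17, 2.7, -5.1, 0, 0],
  [-0.22, 2.4, -5.1, 0, 0],
  [-0.25, 2.26, -5.1, 0, 0],
  [-0.25, 2.26, -5.1, 0, 0],
])

```text
clock: 22.4
position: [0.6452, -0.0519, 0.0773]
ee_rot: [0.247, 3.129, -0.0]
force: [-0.5, 0.1, 0.3]
width: 0.008
```

```bash
python3 - <<'E'
from h import *
s=arm.observe(); print(s['clock'],s['force'].round(2),sq(s['position']),s['position'])
im,d=snap('wrist','w6');  prof(s,im,d,-120,-105,73,84);prof(s,im,d,-120,-105,126,134)
E
```

```text
22.4 [-0.5   0.09  0.27] [-72.31177089 149.14880927] [ 0.64521052 -0.05187541  0.07726888]
73 80 24.1 [ 19. 126. 233.]
74 77 24.1 [ 19. 127. 233.]
75 85 24.1 [ 18. 127. 231.]
76 123 23.6 [ 17. 132. 201.]
77 258 20.5 [ 17. 133. 162.]
78 5 21.9 [ 17. 133. 157.]
80 13 23.0 [ 17. 133. 205.]
81 57 24.0 [ 18. 131. 223.]
82 77 24.1 [ 18. 130. 225.]
83 75 24.2 [ 18. 130. 225.]
126 75 24.3 [ 19. 122. 232.]
127 78 24.3 [ 20. 112. 234.]
128 78 24.3 [ 22. 102. 238.]
129 73 24.2 [ 21. 104. 237.]
130 77 24.3 [ 22.  97. 239.]
131 75 24.2 [ 21. 103. 237.]
132 238 14.6 [ 30. 111. 186.]
133 59 0.4 [108.  77. 203.]
```

Request:
carry_out([
  [-0.01, -0.06, 0, 0, 0],
  [-0.02, -0.12, 0, 0, 0],
  [-0.03, -0.18, 0, 0, 0],
  [-0.04, -0.24, 0, 0, 0],
  [-0.046, -0.29, 0, 0, 0],
  [-0.046, -0.29, 0, 0, 0],
])

```text
clock: 23.05
position: [0.6448, -0.0546, 0.0773]
ee_rot: [0.247, 3.129, -0.0]
force: [0.8, 0.7, 0.5]
width: 0.007
```

Request:
carry_out([
  [-0.01, -0.06, 0, 0, 0],
  [-0.013, -0.08, 0, 0, 0],
  [-0.013, -0.08, 0, 0, 0],
])

```text
clock: 23.35
position: [0.6447, -0.0554, 0.0773]
ee_rot: [0.247, 3.129, -0.0]
force: [1.0, 1.3, -0.1]
width: 0.005
```

Request:
carry_out([
  [-0.008, -0.05, 0, 0, 0],
  [-0.008, -0.05, 0, 0, 0],
  [-0.008, -0.05, 0, 0, 0],
])

```text
clock: 23.65
position: [0.6448, -0.0558, 0.0773]
ee_rot: [0.247, 3.128, 0.0]
force: [0.7, 1.5, -0.4]
width: 0.005
```

Request:
carry_out([
  [-0.008, -0.05, 0, 0, 0],
  [-0.008, -0.05, 0, 0, 0],
  [-0.008, -0.05, 0, 0, 0],
])

```text
clock: 23.95
position: [0.6448, -0.0563, 0.0774]
ee_rot: [0.247, 3.128, 0.0]
force: [1.2, 0.8, 0.1]
width: 0.005
```

```bash
python3 - <<'E'
from h import *
s=arm.observe(); print(s['clock'],s['force'].round(2),sq(s['position']),s['position'])
im,d=snap('wrist','w7');  prof(s,im,d,-120,-105,74,81);prof(s,im,d,-120,-105,126,134)
W,_=wcloud(s,d); q=sq(W); z=W[...,2]
for y in (25,60,82,100,118):
    k=(abs(q[...,1]-y)<3)&(z>.02)&(q[...,0]>-150); print(y,q[k][:,0].min().round(1) if k.any() else None)
E
```

```text
23.95 [1.24 0.76 0.1 ] [-72.00860426 144.70576501] [ 0.64481491 -0.05631118  0.0774137 ]
74 86 24.1 [ 19. 127. 232.]
75 83 24.1 [ 18. 128. 231.]
76 91 23.9 [ 18. 131. 215.]
77 72 23.5 [ 17. 133. 192.]
78 67 24.1 [ 18. 132. 220.]
79 76 24.2 [ 18. 131. 224.]
80 80 24.2 [ 18. 131. 224.]
126 83 24.2 [ 22. 100. 238.]
127 73 24.1 [ 22.  98. 239.]
128 82 24.1 [ 21. 103. 234.]
129 214 13.1 [ 35. 109. 184.]
130 57 0.3 [109.  73. 202.]
131 51 0.1 [109.  73. 202.]
132 56 0.5 [109.  75. 201.]
133 56 0.3 [109.  76. 201.]
25 -76.6
60 -128.6
82 -135.0
100 -135.0
118 -134.9
```

Request:
carry_out([
  [0.15, 0.9, 0, 0, 0],
  [-4, 1.5, 0, 0, 0],
  [-8.07, 2.09, 0, 0, 0],
  [-8.07, 2.09, 0, 0, 0],
  [-8.86, -2.85, 0, 0, 0],
  [-8.86, -2.85, 0, 0, 0],
  [-8.86, -2.85, 0, 0, 0],
  [-8.4, -2.92, 0, 0, 0],
  [-8, -2.98, 0, 0, 0],
  [-7.7, -3.03, 0, 0, 0],
  [-7.48, -3.07, 0, 0, 0],
  [-7.48, -3.07, 0, 0, 0],
])

```text
clock: 25.2
position: [0.5704, -0.0866, 0.0773]
ee_rot: [0.245, 3.128, 0.0]
force: [0.3, -0.0, -0.1]
width: 0.005
```

Request:
carry_out([
  [0.05, -0.008, 0, 0, 0],
  [0.08, -0.013, 0, 0, 0],
  [0.08, -0.013, 0, 0, 0],
])

```text
clock: 25.5
position: [0.5713, -0.0868, 0.0773]
ee_rot: [0.245, 3.128, 0.0]
force: [0.4, 0.1, 0.5]
width: 0.001
```

Request:
carry_out([
  [0.05, -0.008, 0, 0, 0],
  [0.06, -0.01, 0, 0, 0],
  [0.06, -0.01, 0, 0, 0],
])

```text
clock: 25.8
position: [0.5719, -0.0869, 0.0773]
ee_rot: [0.245, 3.128, 0.0]
force: [-0.1, -0.0, 0.3]
width: 0.005
```

Request:
carry_out([
  [0.05, -0.008, 0, 0, 0],
  [0.05, -0.008, 0, 0, 0],
  [0.05, -0.008, 0, 0, 0],
])

```text
clock: 26.1
position: [0.5725, -0.087, 0.0773]
ee_rot: [0.245, 3.128, 0.0]
force: [0.1, 0.2, -0.1]
width: 0.009
```

Request:
carry_out([
  [0.04, -0.006, 0, 0, 0],
  [0.04, -0.006, 0, 0, 0],
  [0.04, -0.006, 0, 0, 0],
])

```text
clock: 26.4
position: [0.5728, -0.0871, 0.0773]
ee_rot: [0.245, 3.128, 0.0]
force: [-1.2, 0.7, -0.3]
width: 0.005
```

Request:
carry_out([
  [0.04, -0.006, 0, 0, 0],
  [0.04, -0.006, 0, 0, 0],
  [0.04, -0.006, 0, 0, 0],
])

```text
clock: 26.7
position: [0.5728, -0.0871, 0.0773]
ee_rot: [0.246, 3.128, 0.0]
force: [-3.4, 0.8, 2.5]
width: 0.005
```

Request:
carry_out([
  [-0.6, 0.1, 0, 0, 0],
  [-0.6, 0.1, 0, 0, 0],
  [-0.3, 3, 0, 0, 0],
  [0.3, 5.72, 0, 0, 0],
  [0.3, 5.72, 0, 0, 0],
  [4, 5.2, 0, 0, 0],
  [7.61, 4.57, 0, 0, 0],
  [7.61, 4.57, 0, 0, 0],
  [7.52, 4, 0, 0, 0],
  [7.45, 3.55, 0, 0, 0],
  [7.42, 3.34, 0, 0, 0],
  [7.42, 3.34, 0, 0, 0],
])

```text
clock: 27.9
position: [0.6464, -0.0545, 0.0774]
ee_rot: [0.247, 3.129, -0.0]
force: [0.5, -0.2, -0.2]
width: 0.005
```

Request:
carry_out([
  [-0.01, -0.06, 0, 0, 0],
  [-0.02, -0.12, 0, 0, 0],
  [-0.03, -0.18, 0, 0, 0],
  [-0.033, -0.21, 0, 0, 0],
  [-0.033, -0.21, 0, 0, 0],
])

```text
clock: 28.4
position: [0.646, -0.0562, 0.0774]
ee_rot: [0.247, 3.129, 0.001]
force: [0.5, 1.4, 0.1]
width: 0.003
```

Request:
carry_out([
  [-0.008, -0.05, 0, 0, 0],
  [-0.008, -0.05, 0, 0, 0],
  [-0.008, -0.05, 0, 0, 0],
])

```text
clock: 28.7
position: [0.6461, -0.0564, 0.0774]
ee_rot: [0.246, 3.129, 0.001]
force: [0.9, 1.8, 0.1]
width: 0.006
```

Request:
carry_out([
  [-0.008, -0.05, 0, 0, 0],
  [-0.008, -0.05, 0, 0, 0],
  [-0.008, -0.05, 0, 0, 0],
])

```text
clock: 29.0
position: [0.6461, -0.0567, 0.0774]
ee_rot: [0.246, 3.128, 0.001]
force: [0.6, 2.9, 0.4]
width: 0.008
```

Request:
carry_out([
  [-0.008, -0.05, 0, 0, 0],
  [-0.008, -0.05, 0, 0, 0],
  [-0.008, -0.05, 0, 0, 0],
])

```text
clock: 29.3
position: [0.6461, -0.0569, 0.0775]
ee_rot: [0.246, 3.128, 0.002]
force: [1.2, 3.4, 0.5]
width: 0.007
```

Request:
carry_out([
  [0.15, 0.9, 0, 0, 0],
  [0.15, 0.9, 0, 0, 0],
  [0.15, 0.9, 4, 0, 0],
  [2, -2, 9, 0, 0],
  [4, -6, 13, 0, 0],
  [5.5, -7.5, 16, 0, 0],
  [5.5, -7.5, 16, 0, 0],
  [5.5, -7.5, 16, 0, 0],
])

```text
clock: 30.1
position: [0.7017, -0.1337, 0.2387]
ee_rot: [0.249, 3.126, 0.0]
force: [0.3, -0.1, -1.1]
width: 0.006
```

```bash
python3 - <<'E'
from h import *
s=arm.observe(); print(s['clock'],s['force'].round(2),sq(s['position']),s['position'])
im,d=snap('wrist','w8'); np.savez('w8.npz',im=im,d=d,p=s['position'],r=s['ee_rot'])
big=cv2.resize(im[:,:,::-1],(800,600),interpolation=cv2.INTER_CUBIC); cv2.imwrite('pics/w8b.png',big)
print('y band');prof(s,im,d,-60,-30,-3,2);prof(s,im,d,-60,-30,40,45);prof(s,im,d,-60,-30,74,79);prof(s,im,d,-60,-30,126,131)
W,_=wcloud(s,d); q=sq(W)*1.; z=W[...,2]
hsv=cv2.cvtColor(im,cv2.COLOR_RGB2HSV)
for y in (8,22,36,48,60,70,85,102,120):
    k=(abs(q[...,1]-y)<3)&(abs(q[...,0])<8)
    print(y,[(x,int(k2.sum()),round(float(np.median(z[k2])*1000),1),int(np.median(hsv[...,1][k2]))) for x in range(-4,5) if (k2:=k&(abs(q[...,0]-x)<.5)).sum()>3])
E
```

```text
30.1 [ 0.25 -0.11 -1.09] [-3.75821306 77.1404674 ] [ 0.70165548 -0.13372135  0.2387004 ]
y band
-3 36 22.3 [ 76.   4. 137.]
-2 43 22.0 [ 94.   4. 138.]
-1 34 22.2 [ 92.   4. 136.]
0 35 21.8 [ 32.  17. 127.]
1 26 23.7 [ 15.  90. 140.]
40 40 24.1 [ 17. 141. 189.]
41 39 24.0 [ 16. 140. 188.]
42 43 23.7 [ 16. 142. 172.]
43 34 23.7 [ 16. 144. 158.]
44 37 24.3 [ 19. 133. 217.]
74 34 24.3 [ 16. 142. 190.]
75 34 24.4 [ 17. 141. 190.]
76 34 23.8 [ 16. 143. 182.]
77 34 23.8 [ 15. 146. 139.]
78 42 24.2 [ 16. 143. 178.]
126 42 24.2 [ 25.  98. 254.]
127 35 24.4 [ 25. 100. 255.]
128 22 23.3 [ 24. 105. 255.]
8 [(-4, 5, 24.2, 130), (-3, 7, 23.9, 128), (-2, 9, 24.0, 131), (-1, 7, 23.8, 131), (0, 6, 24.0, 116), (1, 6, 24.1, 31), (3, 8, 22.4, 9), (4, 4, 22.0, 5)]
22 [(-4, 7, 24.8, 130), (-3, 7, 24.0, 130), (-2, 7, 24.1, 132), (-1, 7, 24.4, 130), (0, 6, 24.1, 119), (1, 7, 24.3, 36), (3, 6, 21.7, 9), (4, 9, 22.2, 4)]
36 [(-4, 10, 24.3, 133), (-3, 7, 24.6, 131), (-2, 7, 24.2, 132), (-1, 8, 24.1, 133), (0, 7, 25.2, 124), (1, 6, 24.6, 56), (3, 5, 21.1, 5), (4, 8, 22.2, 2)]
48 [(-4, 9, 24.1, 133), (-3, 6, 24
[... 177 characters left out ...]
7, 131), (-1, 7, 24.2, 132), (0, 7, 24.4, 116), (1, 7, 24.6, 31), (3, 6, 21.6, 4), (4, 8, 22.3, 2)]
70 [(-4, 8, 24.8, 131), (-3, 5, 24.5, 133), (-2, 10, 24.2, 131), (-1, 5, 24.8, 133), (0, 7, 24.0, 120), (1, 9, 24.0, 39), (3, 7, 21.5, 4), (4, 9, 21.6, 4)]
85 [(-4, 4, 24.6, 133), (-3, 8, 24.0, 131), (-2, 9, 24.2, 130), (-1, 8, 24.1, 131), (0, 8, 24.2, 131), (1, 8, 24.3, 107), (2, 6, 24.4, 28), (4, 6, 21.9, 3)]
102 [(-4, 8, 24.7, 108), (-3, 8, 24.6, 101), (-2, 5, 24.6, 98), (-1, 8, 24.3, 96), (0, 7, 24.8, 98), (2, 8, 23.8, 70), (4, 6, 22.0, 4)]
120 [(-4, 7, 24.4, 95), (-3, 7, 24.6, 92), (-2, 9, 24.6, 91), (-1, 7, 24.4, 91), (0, 9, 24.4, 93), (1, 7, 24.5, 99), (2, 7, 24.7, 32), (4, 6, 21.9, 5)]
```

View pics/w8b.png

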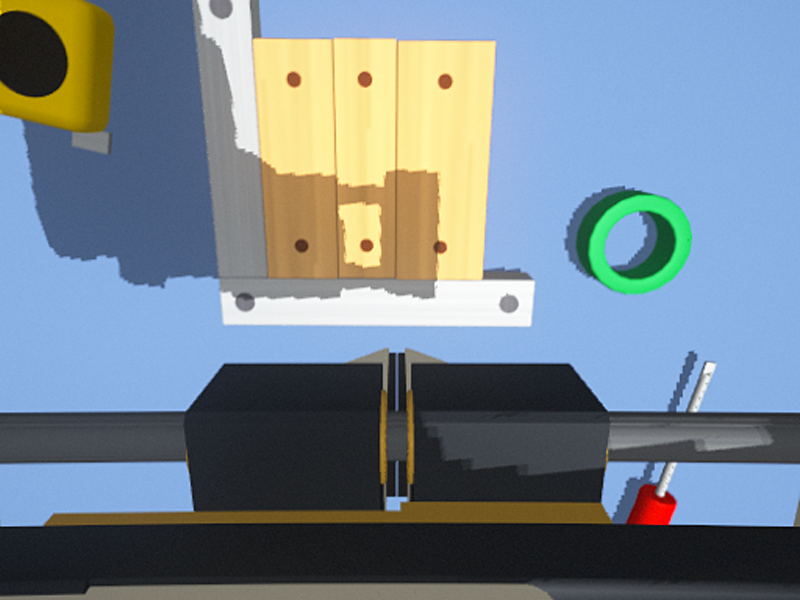

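The row looks tight. However, strip a's fence contact came about 1 mm further along than b's and c's (the free ends also differ: row 41 against 39), so I'm zooming in on the fence joint.

```bash
python3 - <<'E'
from h import *
f=np.load('w8.npz'); im=f['im']; s=dict(position=f['p'],ee_rot=f['r'])
c=im[165:212,135:345]; a=cv2.resize(c[:,:105],(800,358),interpolation=cv2.INTER_NEAREST)[60:]; b=cv2.resize(c[:,105:],(800,358),interpolation=cv2.INTER_NEAREST)[60:]
cv2.imwrite('pics/z8.png',np.vstack([a,b])[:,:,::-1])
_,plane=wcloud(s,f['d']); hsv=cv2.cvtColor(im,cv2.COLOR_RGB2HSV).astype(float)
S=hsv[...,1]; V=hsv[...,2]
# per column: sub-pixel row of wood->steel (S falls below 60), steel->bench outer edge, free end of strips
def cross(a,rows,t):
    for r0,r1 in zip(rows[:-1],rows[1:]):
        if (a[r0]-t)*(a[r1]-t)<0: return r0+(r1-r0)*(t-a[r0])/(a[r1]-a[r0])
def w(u,v,z):
    v0=int(v); p=plane(np.array([[u,v0],[u,v0+1]]),z); return sq((p[0]+(p[1]-p[0])*(v-v0))/1.0)
for u in range(172,312,6):
    i=cross(S[:,u],range(165,200),60); o=cross(S[:,u],range(195,225),60); e=cross(hsv[:,u,0],range(45,10,-1),50)
    print(u,*[None if v is None else (round(v,1),w(u,v,z).round(1).tolist()) for v,z in((i,.024),(o,.022),(e,.024))])
E
```

```text
172 (np.float64(177.5), [0.7, 1.4]) (np.float64(207.7), [31.0, -1.2]) (np.float64(23.6), [-128.9, 10.9])
178 (np.float64(177.6), [0.8, 6.9]) (np.float64(207.7), [31.0, 4.6]) (np.float64(23.6), [-128.9, 15.8])
184 (np.float64(177.7), [0.8, 12.5]) (np.float64(207.8), [31.1, 10.3]) (np.float64(24.7), [-128.1, 20.6])
190 (np.float64(177.7), [0.9, 18.1]) (np.float64(207.8), [31.2, 16.0]) (np.float64(24.7), [-128.1, 25.5])
196 (np.float64(177.8), [1.0, 23.6]) (np.float64(207.9), [31.3, 21.8]) (np.float64(24.7), [-128.1, 30.4])
202 (np.float64(177.9), [1.1, 29.2]) (np.float64(207.9), [31.4, 27.5]) (np.float64(24.7), [-128.1, 35.3])
208 (np.float64(177.9), [1.2, 34.7]) (np.float64(208.0), [31.4, 33.3]) (np.float64(24.7), [-128.1, 40.2])
214 (np.float64(177.9), [1.2, 40.3]) (np.float64(208.0), [31.5, 39.0]) (np.float64(23.6), [-128.9, 45.2])
220 (np.float64(177.5), [0.8, 45.9]) (np.float64(208.1), [31.6, 44.8]) (np.float64(23.6), [-128.9, 50.1])
226 (np.float64(177.6), [0.9, 51.5]) (np.float64(208.2), [31.8, 50.5]) (np.float64(23.6), [-128.9, 55.0])
232 (np.float64(177.7), [1.0, 57.0]) (np.fl
[... 758 characters left out ...]
2.3, 96.6]) (np.float64(25.7), [-127.3, 94.2])
280 (np.float64(178.5), [1.9, 101.7]) (np.float64(208.5), [32.3, 102.4]) (np.float64(25.7), [-127.3, 99.1])
286 (np.float64(178.5), [2.0, 107.3]) (np.float64(208.6), [32.3, 108.2]) (np.float64(25.7), [-127.3, 104.1])
292 (np.float64(178.5), [2.0, 112.9]) (np.float64(208.6), [32.4, 113.9]) (np.float64(25.6), [-127.2, 109.0])
298 (np.float64(178.6), [2.1, 118.4]) (np.float64(208.6), [32.4, 119.7]) (np.float64(25.6), [-127.2, 113.9])
304 (np.float64(178.6), [2.1, 124.0]) (np.float64(208.6), [32.4, 125.5]) (np.float64(25.6), [-127.2, 118.8])
310 (np.float64(173.1), [-3.1, 129.4]) (np.float64(208.7), [32.5, 131.2]) (np.float64(25.6), [-127.2, 123.7])
```

View pics/z8.png

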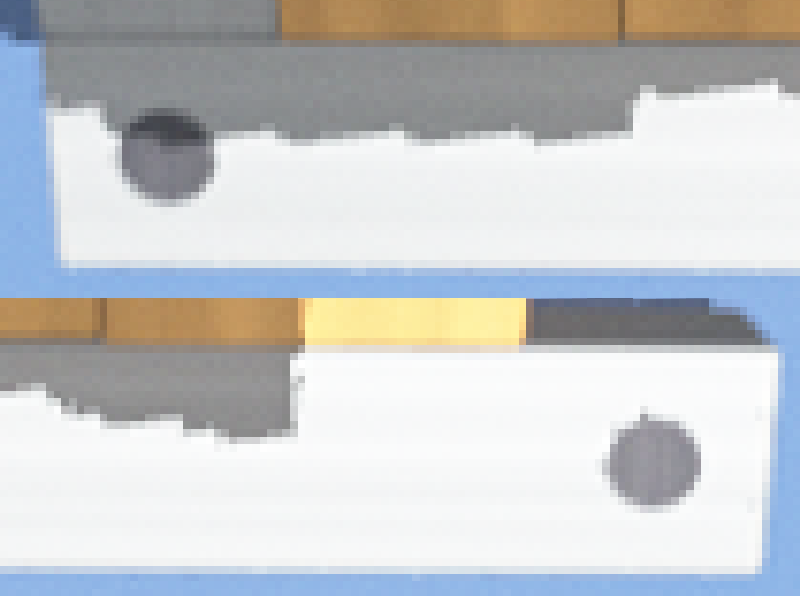

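The fence's true yaw is about −9.6°. Measured against it, c and a are both seated (about −0.3), but b sits about 0.5 mm short. I'll turn the closed fingers 90° to get a narrower face and nudge b's end home.

Request:
carry_out([
  [-4, 0.2, 0, -0.14, 0],
  [-8, 0.4, 0, -0.28, 0],
  [-12, 0.6, 0, -0.42, 0],
  [-15.5, 0.6, 0, -0.56, 0],
  [-15.5, 0.6, 0, -0.7, 0],
  [-15.5, 0.6, 0, -0.84, 0],
  [-15.5, 0.6, 0, -0.98, 0],
  [-15.5, 0.6, -3, -1.12, 0],
  [-15.5, 0.6, -6, -1.26, 0],
  [-15.5, 0.6, -9, -1.4, 0],
  [-15.5, 0.6, -12, -1.57, 0],
  [-15.5, 0.6, -15, -1.57, 0],
  [-15.5, 0.6, -16.4, -1.57, 0],
  [-15.5, 0.6, -16.4, -1.57, 0],
  [-15.5, 0.6, -16.4, -1.57, 0],
])

```text
clock: 31.65
position: [0.5455, -0.1257, 0.0732]
ee_rot: [2.385, 2.04, -0.002]
force: [-0.1, 0.4, 0.5]
width: 0.004
```

```bash
python3 - <<'E'
from h import *
s=arm.observe(); print(s['clock'],s['force'].round(2),sq(s['position']),s['position'],s['joints'].round(2))
E
```

```text
31.65 [-0.13  0.42  0.55] [-159.28081288   60.6769795 ] [ 0.54547217 -0.12565305  0.07317386] [-0.29  0.68  0.61  1.98 -0.61  0.67  0.56]
```

Request:
carry_out([
  [0.4, -0.06, 0, 0, 0],
  [0.75, -0.12, 0, 0, 0],
  [0.95, -0.15, 0, 0, 0],
  [0.95, -0.15, 0, 0, 0],
])

```text
clock: 32.05
position: [0.5557, -0.1272, 0.0737]
ee_rot: [2.384, 2.04, -0.001]
force: [-0.4, 0.3, -0.2]
width: 0.007
```

Request:
carry_out([
  [0.05, -0.008, 0, 0, 0],
  [0.1, -0.016, 0, 0, 0],
  [0.1, -0.016, 0, 0, 0],
])

```text
clock: 32.35
position: [0.5567, -0.1274, 0.0737]
ee_rot: [2.384, 2.04, -0.001]
force: [-0.7, -0.1, 0.0]
width: 0.004
```

Request:
carry_out([
  [0.05, -0.008, 0, 0, 0],
  [0.05, -0.008, 0, 0, 0],
  [0.05, -0.008, 0, 0, 0],
])

```text
clock: 32.65
position: [0.5572, -0.1275, 0.0737]
ee_rot: [2.384, 2.04, -0.001]
force: [0.6, 0.5, 0.5]
width: 0.005
```

Request:
carry_out([
  [0.04, -0.006, 0, 0, 0],
  [0.04, -0.006, 0, 0, 0],
  [0.04, -0.006, 0, 0, 0],
])

```text
clock: 32.95
position: [0.5576, -0.1276, 0.0737]
ee_rot: [2.384, 2.04, -0.001]
force: [0.4, -0.1, 0.1]
width: 0.004
```

Request:
carry_out([
  [0.05, -0.008, 0, 0, 0],
  [0.05, -0.008, 0, 0, 0],
  [0.05, -0.008, 0, 0, 0],
])

```text
clock: 33.25
position: [0.5581, -0.1276, 0.0737]
ee_rot: [2.384, 2.04, -0.001]
force: [-1.1, 0.1, 0.2]
width: 0.008
```

Request:
carry_out([
  [0.04, -0.006, 0, 0, 0],
  [0.04, -0.006, 0, 0, 0],
  [0.04, -0.006, 0, 0, 0],
])

```text
clock: 33.55
position: [0.5585, -0.1277, 0.0737]
ee_rot: [2.384, 2.04, -0.001]
force: [-0.2, 0.2, 0.3]
width: 0.006
```

Request:
carry_out([
  [0.04, -0.006, 0, 0, 0],
  [0.04, -0.006, 0, 0, 0],
  [0.04, -0.006, 0, 0, 0],
])

```text
clock: 33.85
position: [0.5589, -0.1277, 0.0737]
ee_rot: [2.384, 2.04, -0.001]
force: [-0.7, 0.3, 0.5]
width: 0.009
```

Request:
carry_out([
  [0.04, -0.006, 0, 0, 0],
  [0.04, -0.006, 0, 0, 0],
  [0.04, -0.006, 0, 0, 0],
])

```text
clock: 34.15
position: [0.5592, -0.1278, 0.0737]
ee_rot: [2.384, 2.04, -0.001]
force: [-0.3, 0.3, -0.0]
width: 0.004
```

Request:
carry_out([
  [0.04, -0.006, 0, 0, 0],
  [0.04, -0.006, 0, 0, 0],
  [0.04, -0.006, 0, 0, 0],
])

```text
clock: 34.45
position: [0.5593, -0.1278, 0.0736]
ee_rot: [2.385, 2.041, -0.002]
force: [-2.6, -0.1, 1.3]
width: 0.004
```

Request:
carry_out([
  [0.04, -0.006, 0, 0, 0],
  [0.04, -0.006, 0, 0, 0],
  [0.04, -0.006, 0, 0, 0],
])

```text
clock: 34.75
position: [0.5597, -0.1278, 0.0736]
ee_rot: [2.385, 2.041, -0.001]
force: [-2.6, 0.6, 1.7]
width: 0.006
```

Request:
carry_out([
  [-0.8, 0.1, 0, 0, 0],
  [-1, 0.1, 0, 0, 0],
  [-1, 0.1, 4, 0, 0],
  [-1, 0.1, 9, 0.14, 0],
  [2, 0, 14, 0.28, 0],
  [6, -0.2, 16.5, 0.42, 0],
  [10, -0.4, 16.5, 0.56, 0],
  [14.2, -0.6, 16.5, 0.7, 0],
  [14.2, -0.6, 16.5, 0.84, 0],
  [14.2, -0.6, 16.5, 0.98, 0],
  [14.2, -0.6, 16.5, 1.12, 0],
  [14.2, -0.6, 16.5, 1.26, 0],
  [14.2, -0.6, 16.5, 1.4, 0],
  [14.2, -0.6, 16.5, 1.57, 0],
  [14.2, -0.6, 16.5, 1.57, 0],
  [14.2, -0.6, 16.5, 1.57, 0],
])

```text
clock: 36.35
position: [0.7016, -0.134, 0.2386]
ee_rot: [0.25, 3.129, 0.003]
force: [0.8, -0.2, -0.7]
width: 0.005
```

```bash
cat > chk.py <<'E'
from h import *
s=arm.observe(); print(s['clock'],s['force'].round(2),s['position'].round(4))
im,d=snap('wrist','w9'); 
_,plane=wcloud(s,d); hsv=cv2.cvtColor(im,cv2.COLOR_RGB2HSV).astype(float)
def cross(a,rows,t):
    for r0,r1 in zip(rows[:-1],rows[1:]):
        if (a[r0]-t)*(a[r1]-t)<0: return r0+(r1-r0)*(t-a[r0])/(a[r1]-a[r0])
def w(u,v,z):
    v0=int(v); p=plane(np.array([[u,v0],[u,v0+1]]),z); return sq(p[0]+(p[1]-p[0])*(v-v0))
for u in range(174,312,8):
    i=cross(hsv[:,u,1],range(165,200),60); o=cross(hsv[:,u,1],range(195,225),60); e=cross(hsv[:,u,0],range(45,10,-1),50)
    if None in(i,o,e): continue
    I,O,E_=w(u,i,.024),w(u,o,.022),w(u,e,.024)
    print(u,'ys %.0f'%I[1],'end rel fence %.2f'%(I[0]-O[0]+30),'fence %.2f'%(O[0]-30),'free %.1f'%E_[0])
for x0 in(-60,-115):
  for y0,y1 in((-2,3),(40,46),(74,80),(126,131)): prof(s,im,d,x0,x0+25,y0,y1)
cv2.imwrite('pics/w9b.png',cv2.resize(im[10:220,110:330,::-1],(630,600),interpolation=cv2.INTER_CUBIC))
E
python3 chk.py
```

```text
36.35 [ 0.8  -0.17 -0.67] [ 0.7016 -0.134   0.2386]
174 ys 3 end rel fence -0.42 fence 1.55 free -128.2
182 ys 11 end rel fence -0.22 fence 1.65 free -128.2
190 ys 18 end rel fence -0.26 fence 1.66 free -128.2
198 ys 25 end rel fence -0.26 fence 1.75 free -128.2
206 ys 33 end rel fence -0.38 fence 2.03 free -128.2
214 ys 40 end rel fence -0.51 fence 2.08 free -128.3
222 ys 48 end rel fence -0.32 fence 2.15 free -128.3
230 ys 55 end rel fence -0.40 fence 2.23 free -127.4
238 ys 63 end rel fence -0.34 fence 2.27 free -127.4
246 ys 70 end rel fence -0.38 fence 2.32 free -127.4
254 ys 77 end rel fence -0.10 fence 2.46 free -126.7
262 ys 85 end rel fence -0.03 fence 2.50 free -127.4
270 ys 92 end rel fence 0.01 fence 2.55 free -127.4
278 ys 100 end rel fence -0.03 fence 2.61 free -127.4
286 ys 107 end rel fence -0.14 fence 2.64 free -127.4
294 ys 115 end rel fence -0.09 fence 2.80 free -126.4
302 ys 122 end rel fence -0.19 fence 2.85 free -127.3
310 ys 129 end rel fence -5.41 fence 2.89 free -126.3
-2 28 22.2 [ 66.   4. 139.]
-1 31 22.2 [ 95.   6. 134.]
0 31 21.8 [ 22.  38. 126.]
1 18 23.
[... 328 characters left out ...]
 31 24.2 [ 16. 142. 183.]
79 52 24.4 [ 16. 143. 186.]
126 32 24.2 [ 25.  98. 254.]
127 31 24.3 [ 25. 100. 255.]
128 23 23.5 [ 22. 103. 249.]
-2 40 22.2 [ 91.   2. 238.]
-1 37 22.2 [ 98.   2. 238.]
0 35 22.3 [ 99.   5. 228.]
1 26 23.2 [ 14.  53. 215.]
2 37 24.2 [ 21. 111. 246.]
40 36 24.1 [ 25.  98. 254.]
41 41 24.2 [ 25.  99. 254.]
42 36 24.0 [ 24. 108. 254.]
43 38 23.7 [ 17. 138. 215.]
44 38 24.0 [ 23. 112. 246.]
45 36 24.1 [ 26.  94. 255.]
74 58 24.3 [ 26.  92. 254.]
75 38 24.3 [ 26.  93. 255.]
76 32 24.4 [ 26. 101. 255.]
77 31 23.0 [ 13. 155. 155.]
78 33 23.9 [ 21. 124. 249.]
79 40 24.3 [ 25. 104. 255.]
126 37 24.5 [ 25.  98. 254.]
127 36 24.8 [ 25.  97. 254.]
128 32 24.0 [ 25. 102. 255.]
```

View pics/w9b.png

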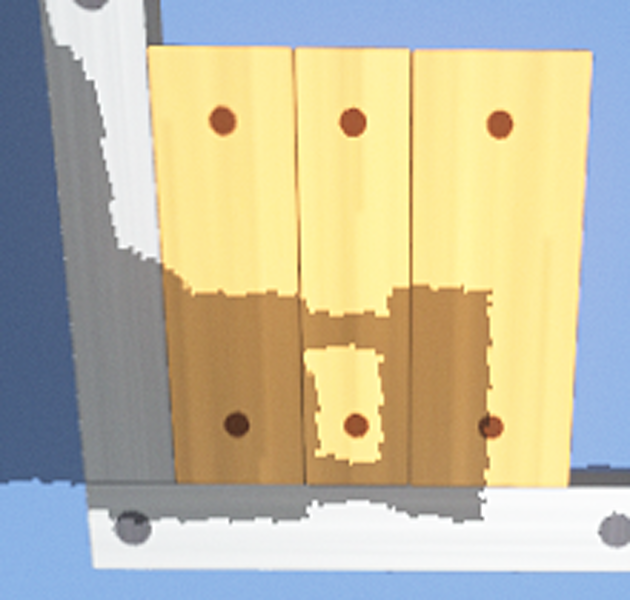

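All three ends now read within about 0.2 mm of the same distance from the fence. The b–a joint (pixel 410 in the crop) shows a slightly darker line at the free end, so I'll give one last light side push there.

Request:
carry_out([
  [-3.5, 4.6, 0, 0, 0],
  [-6.73, 9.27, 0, 0, 0],
  [-6.73, 9.27, -4, 0, 0],
  [-6.73, 9.27, -8, 0, 0],
  [-6.73, 9.27, -12, 0, 0],
  [-6.73, 9.27, -15, 0, 0],
  [-6.73, 9.27, -16.4, 0, 0],
  [-6.73, 9.27, -16.4, 0, 0],
  [-6.8, 8.8, -16.4, 0, 0],
  [-6.87, 8.4, -16.4, 0, 0],
  [-6.9, 8.18, -16.4, 0, 0],
  [-6.9, 8.18, -16.4, 0, 0],
])

```text
clock: 37.6
position: [0.6332, -0.0529, 0.0757]
ee_rot: [0.252, 3.127, 0.002]
force: [-0.9, 0.3, 0.3]
width: 0.003
```

Request:
carry_out([
  [-0.01, -0.06, 0, 0, 0],
  [-0.02, -0.12, 0, 0, 0],
  [-0.03, -0.18, 0, 0, 0],
  [-0.033, -0.21, 0, 0, 0],
  [-0.033, -0.21, 0, 0, 0],
])

```text
clock: 38.1
position: [0.6333, -0.0538, 0.076]
ee_rot: [0.251, 3.126, 0.004]
force: [0.8, 4.5, 3.6]
width: 0.004
```

Request:
carry_out([
  [-0.008, -0.05, 0, 0, 0],
  [-0.008, -0.05, 0, 0, 0],
  [-0.008, -0.05, 0, 0, 0],
])

```text
clock: 38.4
position: [0.6332, -0.0539, 0.0761]
ee_rot: [0.25, 3.126, 0.005]
force: [0.4, 4.2, 3.9]
width: 0.005
```

Request:
carry_out([
  [0.15, 0.9, 0, 0, 0],
  [0.15, 0.9, 0, 0, 0],
  [0.15, 0.9, 4, 0, 0],
  [0.15, 0.9, 9, 0, 0],
  [-3, 6, 14, 0, 0],
  [-7, 10, 18, 0, 0],
  [-11, 14, 18, 0, 0],
  [-14, 18, 18, 0, 0],
  [-17, 22, 18, 0, 0],
  [-20, 26, 18, 0, 0],
  [-20, 30, 18, 0, 0],
  [-20, 30, 18, 0, 0],
  [-20, 30, 18, 0, 0],
])

```text
clock: 39.7
position: [0.4311, 0.2507, 0.256]
ee_rot: [0.239, 3.128, 0.007]
force: [-0.1, 0.9, -0.1]
width: 0.006
```

```bash
python3 - <<'E'
from h import *
a=np.load('top1.npz')['im']; b,_=snap('top','top3')
s=arm.observe(); print(s['clock'],s['force'].round(2),s['position'].round(3))
for n,im in(('before',a),('after',b)):
    print(n); o,g=rects(im)
    for r in o: print(r)
    r=square(g); print(r and np.c_[r[0],r[1]].tolist() if r is None else np.c_[r[0],r[1]].tolist())
# registration of fence outer part, before vs after (subpixel)
A=cv2.cvtColor(a,cv2.COLOR_RGB2GRAY).astype(np.float32);B=cv2.cvtColor(b,cv2.COLOR_RGB2GRAY).astype(np.float32)
for nm,(y0,y1,x0,x1) in dict(fence_free=(125,146,262,285),corner=(138,160,326,348),stop_free=(195,224,318,338),roll=(132,164,232,260),tape=(190,225,347,380),bowl=(178,225,70,118),hammer=(176,200,383,418)).items():
    t=A[y0:y1,x0:x1]; R=cv2.matchTemplate(B[y0-4:y1+4,x0-4:x1+4],t,cv2.TM_CCOEFF_NORMED); _,v,_,l=cv2.minMaxLoc(R); x,y=l
    sx=sy=0
    if 0<x<8 and 0<y<8:
        sx=(R[y,x-1]-R[y,x+1])/(2*(R[y,x-1]-2*R[y,x]+R[y,x+1])); sy=(R[y-1,x]-R[y+1,x])/(2*(R[y-1,x]-2*R[y,x]+R[y+1,x]))
    print(nm,'shift px',round(x-4+sx,2),round(y-4+sy,2),'corr',round(v,3))
cv2.imwrite('pics/top3c.png',cv2.resize(b[110:240,200:400,::-1],(800,520),interpolation=cv2.INTER_CUBIC))
E
```

```text
39.75 [ 0.37 -1.11  0.94] [0.432 0.248 0.256]
before
(array([363., 207.]), 559.7, -301.1, 67.0, 59.5, np.float32(-22.8))
(array([423., 233.]), 499.1, -455.6, 231.4, 24.5, np.float32(28.6))
(array([211., 198.]), 573.1, 92.0, 129.7, 52.5, np.float32(-4.6))
(array([289., 197.]), 581.5, -107.7, 129.5, 41.7, np.float32(-7.9))
(array([252., 193.]), 589.1, -11.7, 129.9, 33.4, np.float32(-9.3))
[[271.0, 134.0, 749.2, -58.4], [269.0, 145.0, 718.8, -53.8], [327.0, 156.0, 693.6, -207.7], [318.0, 213.0, 541.5, -184.6], [331.0, 216.0, 534.7, -218.2], [341.0, 147.0, 719.4, -244.9]]
after
(array([363., 207.]), 559.7, -301.1, 67.0, 59.5, np.float32(-22.8))
(array([423., 233.]), 499.0, -455.6, 231.4, 24.6, np.float32(28.7))
(array([300., 175.]), 640.3, -136.6, 131.1, 126.2, np.float32(-9.5))
[[271.0, 133.0, 752.0, -58.3], [269.0, 144.0, 721.5, -53.7], [279.0, 146.0, 716.9, -80.3], [271.0, 194.0, 587.5, -62.1], [281.0, 146.0, 717.0, -85.6], [326.0, 154.0, 699.0, -205.0], [317.0, 213.0, 541.4, -182.0], [330.0, 217.0, 532.1, -215.6], [341.0, 147.0, 719.4, -244.9]]
fence_free shift px 0.38 -1.08 corr 0.983
corner shift px 0.3 -0.08 corr 0.921
stop_free shift px -0.63 -0.22 corr 0.862
roll shift px -0.02 -0.0 corr 0.99
tape shift px -0.01 -0.0 corr 0.998
bowl shift px 0.91 -0.76 corr 0.768
hammer shift px -0.03 -0.0 corr 0.994
```

View pics/top3c.png

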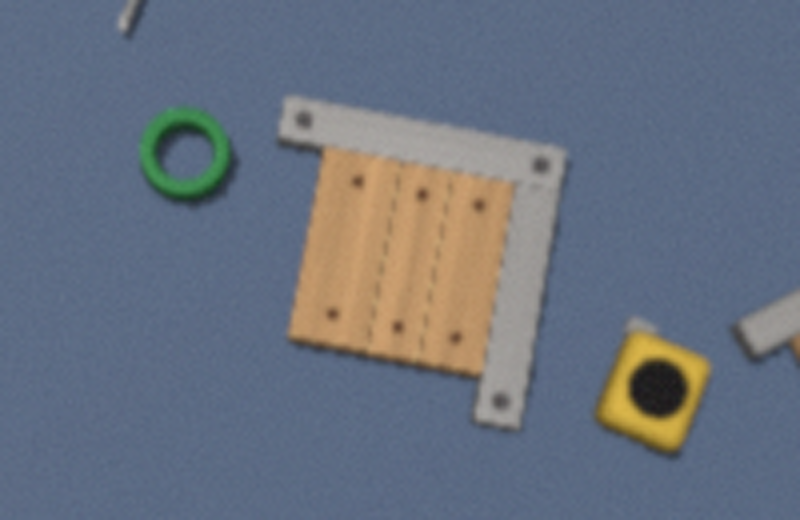

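The top view shows the row tight in the corner, and the roll, tape measure and hammer unmoved. The bowl's match is poor, possibly arm shadow. The square seems to have turned slightly, so I'll measure that accurately from its outer edges and recheck the bowl.

```bash
python3 - <<'E'
from h import *
a=np.load('top1.npz')['im']; b=cv2.imread('pics/top3.png')[:,:,::-1]
def sat(im): return cv2.cvtColor(cv2.GaussianBlur(im,(3,3),0),cv2.COLOR_RGB2HSV)[...,1].astype(float)
def edge(S,pts,n,L=6):
    out=[]
    for p in pts:
        t=np.arange(-L,L+.01,.1); q=p+t[:,None]*n
        v=cv2.remap(S.astype(np.float32),q[:,0].astype(np.float32)[None],q[:,1].astype(np.float32)[None],cv2.INTER_LINEAR)[0]
        thr=(v[:10].mean()+v[-10:].mean())/2; i=np.argmax((v[:-1]-thr)*(v[1:]-thr)<=0); out.append(q[i])
    return np.array(out)
def line(im,p0,p1):
    p0,p1=np.array(p0,float),np.array(p1,float); d=(p1-p0)/np.linalg.norm(p1-p0); n=np.array([d[1],-d[0]])
    w=ray('top',edge(sat(im),[p0+(p1-p0)*k for k in np.linspace(.1,.9,30)],n),.022)[:,:2]*1000
    return w
for nm,p0,p1,ax in(('fence outer',(271,135),(341,147),1),('stop outer',(341,148),(331,215),0),('fence freeend',(270,135),(269,145),0),('stop freeend',(319,214),(331,216),1)):
    for k,im in(('before',a),('after',b)):
        w=line(im,p0,p1); vx,vy,x,y=cv2.fitLine(w.astype(np.float32),cv2.DIST_HUBER,0,.1,.1).ravel()
        m=w.mean(0); ang=np.degrees(np.arctan2(vy,vx))
        print(nm,k,'angle %.2f'%ang,'centre',np.round([x,y],1))
A=cv2.absdiff(a[170:235,60:130],b[170:235,60:130]).max(2); print('bowl diff max',A.max(),(A>25).sum())
def bowl(im):
    h=cv2.cvtColor(im,cv2.COLOR_RGB2HSV)[160:240,60:135]; m=cv2.inRange(h,(0,0,110),(180,60,255)); c=max(cv2.findContours(m,0,1)[0],key=cv2.contourArea); return cv2.minEnclosingCircle(c)
print(bowl(a),bowl(b))
E
```

```text
fence outer before angle 81.28 centre [ 737.2 -138.7]
fence outer after angle 80.50 centre [ 737.  -152.4]
stop outer before angle -8.60 centre [ 625.9 -231.9]
stop outer after angle -9.49 centre [ 629.8 -232. ]
fence freeend before angle -9.55 centre [732.7 -53.1]
fence freeend after angle -8.38 centre [735.6 -54. ]
stop freeend before angle 82.86 centre [ 531.1 -201.2]
stop freeend after angle 82.07 centre [ 531.9 -200.5]
bowl diff max 169 1453
((32.5, 39.5), 22.726736068725586) ((33.25364685058594, 38.94813537597656), 21.822141647338867)
```

The square turned by about 0.8°: its corner moved about 1 mm and the fence's free end about 3 mm, with the strips still flush in it. Pushing it back would risk the fit, so I'm leaving it. I'll check the bowl against the earlier top picture, where the arm wasn't near it, and then hand in.

```bash
python3 - <<'E'
from h import *
a=cv2.imread('pics/top1.png').astype(int); b=cv2.imread('pics/top2.png').astype(int)
D=abs(a-b)[175:230,68:125].max(2); print('bowl top1/top2 diff >40:',(D>40).sum())
a=cv2.imread('pics/scene1.png')[...,::-1]; b,_=snap('scene','scene2')
D=cv2.absdiff(a,b)[145:185,370:418].max(2); print('scene diff >40:',(D>40).sum())
arm.sign_off(); print(arm.observe()['clock'])
E
```

```text
bowl top1/top2 diff >40: 0
scene diff >40: 0
the job is handed in; nothing more can be done
the job is handed in; nothing more can be done
```

I handed the job in at about 40 s. The three strips lie flat in the corner in the order c, b, a from the side stop, but **the square turned slightly while I pushed**.

- **Square:** it rotated by about 0.8°. Its inside corner moved about 1 mm and the fence's free end about 3 mm, so it did not stay exactly where it was. I left it, because pushing it back could have opened the joints. The contact forces I read against the fence and stop were about 2–4.5 N.
- **Fence:** the last close look showed all three ends level with the fence to within about 0.5 mm. Before that, b sat about 0.5 mm short and I nudged it home.
- **Side joints:** the close look showed a dark line between b and a at the free end. I gave one more side push, to 4–4.5 N. After it I had only the coarser top view, which shows the row tight, so a gap of a few tenths of a millimetre there can't be ruled out.
- **Bystanders:** the tape roll, tape measure and hammer matched their starting pictures in the top view. The final top view of the bowl disagreed, probably because the arm and its shadow were near it. The scene view showed no change to the bowl between the start and the end.

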